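Start a test in the strip reader

TASK

Start the test of the white cassette using fingertips only: push the reader tray that holds the white cassette fully in, then swing the orange shield down shut, and then press the green start button and let it come back up. Leave the other tray, with the blue cassette, out where it is; do not touch or take out the cassettes, and leave the vials, bottle and racks alone.

Things in the scene. Friction and masses are not known exactly. Their poses are not given: they have to be found in the camera images.
- reader: White strip reader fixed to the bench, 170 (x) x 300 (y) x 100 high; origin: centre of its underside; x runs from its front to its back (away from the robot at yaw 0), y to the left, z up. Its front face is at x -85. Two trays stick out of it, centred at y +75 and -75, 60 clear between their front plates. On its flat top: display near the front, orange shield, green button.
- tray_left (a joint): How far the tray at reader y +75 (left, seen from the robot) is out, in m: 0 = fully in, its front plate meeting the reader's face; at the start 0.052 to 0.064; limit 0.068. It slides straight along reader x with about 2 N of friction to a rigid stop at 0, and stays where it is left.
- tray_right (a joint): The same for the tray at reader y -75 (right).
- tray_left_front (a point): Centre of the outer face of the left tray's front plate, 53 above the bench; moves with the tray; at reader x -93 when in. The grey plate with a yellow stripe is 90 wide (y), 28 to 78 above the bench, 8 thick. Behind it: black tray 78 wide, its cassette recess 72 long (x), 26 wide, 5 deep, floor 41 above the bench.
- tray_right_front (a point): The same point on the right tray's front plate.
- sample: White test cassette 56 x 22 x 6, about 12 g, lying loose along reader x in the recess of one of the two trays (left or right varies); origin at the centre of its underside, 41 above the bench. It has 16 of play along the recess and rides along with its tray.
- control: Blue control cassette, same size, lying in the other tray.
- shield (a joint): Angle of the orange light shield in rad: 0 = shut, flat on top of the reader; at the start 0.9 to 1.3; limit 1.6 (upright). Its hinge is stiff (0.12 N m): it stays at any angle and takes 1 to 2.5 N at the free edge to close. Hinged on the side away from the robot, its free edge swings up and away: shut it by pushing its far, upper face towards the robot and down.
- shield_edge (a point): Middle of the shield's free edge, at mid thickness; moves with it. The shield is a flat plate 100 long (hinge to free edge), 200 wide (along reader y), 6 thick. Shut, it lies from 101 to 107 above the bench, over reader x -35 to +65 and y -70 to +130.
- shield_hinge (a point): Middle of the shield's hinge line, which runs along reader y at reader x +65, y +30, 101 above the bench, in the plane of the shield's under face. Fixed to the reader.
- start (a joint): Travel of the start button in m: 0 = up, 0.006 = fully down (4 N). It springs back.
- start_top (a point): Centre of the top face of the green round start button, 26 across, in a black housing on the reader's top at reader x +20, y -115, to the right of the shield; it is pressed straight down.
- vial_amber: Small amber vial with white cap, 22 across, 45 high, standing on the bench either between the two trays or beside the left tray, about 190 left of the reader's middle; origin at the centre of its underside. Not to be disturbed.
- vial_green: Small green vial with white cap, 22 across, 45 high, standing in the other of those two places; origin at the centre of its underside. Not to be disturbed.
- bottle: White plastic bottle, 72 across, 150 high, to the left of the reader; origin at the centre of its underside. Not to be disturbed.
- tips_blue: White rack 85 x 120 x 55 with blue pipette tips standing to 78 high, to the right of the reader; origin at the centre of its underside. Not to be disturbed.
- tips_yellow: The same rack with yellow tips, to the right of the reader and farther off; origin at the centre of its underside. Not to be disturbed.
- tubes: Clear rack 60 x 130 with small tubes, 68 high, to the left of the reader and farther off; origin at the centre of its underside. Not to be disturbed.
There are look-alikes about, which are no part of the job. Of the things that look like the sample, the smallest one is meant.

How it is judged:
By the outcome, as a careful person would: the job done as asked, in the order asked, and still so for the second after the job is handed in, with the robot touching nothing.
It also fails if it takes over 51 s, if anything falls off the work surface, if the arm or the gripper's body presses on something with over 40 N, if the wrist force passes 120 N, or if a joint passes its speed limit or range.

ROBOT

A 6-joint arm with a two-finger parallel gripper is mounted at the origin on the work surface. World frame = base frame: x ahead of the robot, y to its left, z up, the work surface at z = 0. Lengths are in mm, angles in rad, forces in N, time in s.
With the tool pointing down it reaches from about 275 to 725 mm from the base axis. Payload 15.9 kg.
Tool frame: the origin (TCP) lies on the centre line of the jaws, within the pads' length; the fingertips stand 19 mm ahead of it and the grasp point (between the pads) is the TCP (r.tips_ahead is the z of the fingertips in the tool frame, in mm); z points along the fingers, y is the line along which they close (so a half turn about z gives the same grasp; the last joint's range is limited). The gripper opens to 85 mm and grips with 20 to 120 N. Pads are 22 mm wide; open, the fingers measure 114 mm over their backs; the gripper's body (76 mm by 85 mm) begins 54 mm behind the grasp point. The pads swing forward as they close: fully open they stand 13 mm farther back than shut.
Start: joints at [1.201, 0.213, -0.034, 1.323, 0, 1.571], TCP at [180.708, 466.187, 250.306] pointing down, gripper open.
Joint ranges: [-2.98, 2.98], [-0.74, 1.72], [-1.14, 1.35], [-2.1, 2.04], [-1.57, 1.44], [-3.14, 3.14]. Speed limits (rad/s): [1.89, 1.89, 2.39, 2.57, 3.14, 3.14].

INTERFACE

Orientations are given as a rotation vector (axis times angle).
In Python, from cell import r gives the robot as it stands.
- The arm moves only by the tool move_arm, never from a script. Its argument "targets" is a list of rows, each an object with "rotation": the turn, a rotation vector about the world's x, y, z in rad, a list of three; "travel": the shift along the world's x, y, z in m, a list of three; "grip": the opening, from 0 (shut) to 1 (fully open). A call has exactly 10 rows; each row is the pose to reach, as a shift and turn from the pose commanded when the call began; what a row does not reach only later rows make up. A row lasts 1/12 s, in which the tool goes at most 41.7 mm and 7.16 degrees, less where a joint would pass 70% of its speed; a pose out of reach is approached as far as the arm can. A call with a gripper value outside its range is refused whole. The fingers move at their own pace and stop on an object; "grip_force" is the grip in N (left out, the last holds). Time passes only in rows, so rows that repeat a pose let the fingers close, or fill a call up. It gives the time, the measured TCP pose, the force, the opening and the grip force at its end, in the units of the state.
- r.get_obs(): the state, without advancing time (a new reading comes with each control period).
- r.get_image(name): name is "side" or "top"; returns a dict with "frame" (384x512x3 uint8, red, green, blue), "mtx" (3x3 intrinsics, pixels), "R" (3x3) and "t" (3): a world point X has camera coordinates R X + t. Camera axes: x right, y down, z forward; pixel columns grow to the right and rows downward; lengths in mm; the calibration is good to about 2 mm. A picture is of the moment at which its call begins. There is no depth.
- r.sign_off(): hands the job in; it is judged then, once.
The state is a dict: "time_s": time; "joints": joint angles; "dq": joint speeds; "tau": joint torques, N m; "ee_pos": TCP position; "tool_rot": TCP orientation; "force": force on the tool from outside, world axes, zero at the start; "moment": the same for the moment, N m; "width": finger opening in mm; "gripper_force": force on a finger pad.
Only numpy, scipy, OpenCV 4.12 (cv2) and the standard library are available. Lean on these libraries where they do the work, as an engineer would, in place of code of your own. Each camera call takes 0.05 s, during which the arm holds its last target. There are 200 camera calls.

## Working session

There is one attempt and no reset: what is moved stays moved. The work goes in short steps, Python scripts to look and compute and a tool call to move; the robot and the scene stay as the last step left them, time stands still between calls to the robot, and variables do not carry over. Pictures are saved under pics/ and viewed, at most 10 in all, crops included, and the job is handed in when it is done.

Besides the shell and the picture viewer there is one more tool, called as name([rows], argument=value, ...), one row to a line, values as JSON. move_arm: Moves the arm, as the interface text tells. Its arguments: {"type":"object","properties":{"targets":{"type":"array","items":{"type":"object","properties":{"rotation":{"type":"array","items":{"type":"number"}},"travel":{"type":"array","items":{"type":"number"}},"grip":{"type":"number"}}}},"grip_force":{"type":"number"}},"required":["targets"]}

```bash
mkdir -p pics; python3 - <<'E'
from cell import r
import cv2,pickle
o=r.get_obs();print(o['ee_pos'],o['tool_rot'],o['width'],r.tips_ahead)
for n in('side','top'):
    d=r.get_image(n);pickle.dump(d,open(n+'.pkl','wb'));cv2.imwrite(f'pics/{n}0.png',d['frame'][:,:,::-1]);print(n,d['mtx'].tolist(),d['R'].tolist(),d['t'])
E
```

```text
[180.62403908 465.8907781  249.80802115] [-5.77588574e-01 -3.08784743e+00  1.76173138e-03] 85.42847140484629 19.0
side [[408.4955319309632, 0.0, 250.33706218844563], [0.0, 408.4955319309632, 189.74216459651166], [0.0, 0.0, 1.0]] [[0.9608084785726265, -0.27654468032807217, 0.019238172605511215], [-0.18303562002547644, -0.6849842972845197, -0.705191090609859], [0.20819469086613246, 0.674032308020823, -0.7087562475486745]] [-517.70024333  188.15852979 1270.6862782 ]
top [[390.65830237700413, 0.0, 258.9372893363771], [0.0, 390.65830237700413, 190.81230235964983], [0.0, 0.0, 1.0]] [[0.02085392019243943, -0.9997713809611327, -0.004722268911963944], [-0.9716343379220583, -0.019153671355472926, -0.23571137063020423], [0.23556703373640878, 0.009503824739338784, -0.9718116329474316]] [  -7.00533791  553.69690918 1025.60760394]
```

View pics/side0.png

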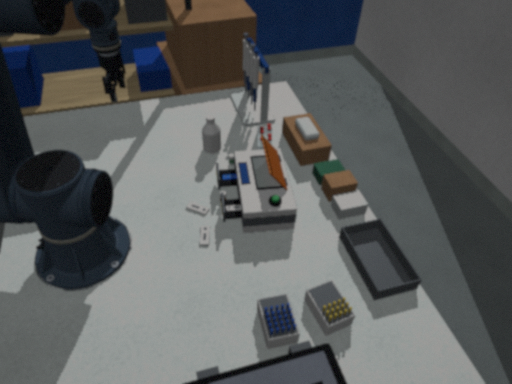

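View pics/top0.png

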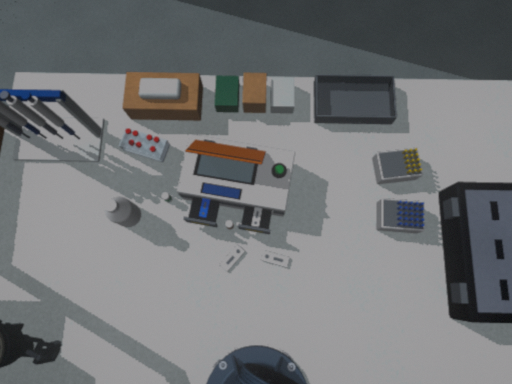

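The top view shows the reader at (237,178) and the orange shield at (226,152). The green button is at (279,170), and the blue cassette sits in the left tray at (204,208). Three things look like the white cassette: (257,216) in the right tray, and (233,257) and (276,259) on the bench. The one in the right tray fits, because it lies in the recess and is the smallest. I'll confirm that in one crop and measure.

```bash
cat > h.py <<'E'
import numpy as np,cv2,pickle
def ray(d,p):
    c=-d['R'].T@d['t'];v=d['R'].T@np.linalg.inv(d['mtx'])@[p[0],p[1],1];return c,v
def plane(d,p,z):
    c,v=ray(d,p);return c+v*(z-c[2])/v[2]
def proj(d,X):
    q=d['mtx']@(d['R']@np.asarray(X,float)+d['t']);return q[:2]/q[2]
def tri(d1,p1,d2,p2):
    c1,v1=ray(d1,p1);c2,v2=ray(d2,p2);s=np.linalg.lstsq(np.c_[v1,-v2],c2-c1,rcond=None)[0]
    a=c1+v1*s[0];b=c2+v2*s[1];return (a+b)/2,np.linalg.norm(a-b)
def blobs(d,lo,hi,box,amin=15):
    h=cv2.cvtColor(d['frame'],cv2.COLOR_RGB2HSV);m=cv2.inRange(h,lo,hi);k=np.zeros_like(m);x0,y0,x1,y1=box;k[y0:y1,x0:x1]=m[y0:y1,x0:x1]
    n,l,s,c=cv2.connectedComponentsWithStats(k)
    return [(c[i],s[i].tolist(),cv2.minAreaRect(np.argwhere(l==i)[:,::-1].astype(np.float32))) for i in range(1,n) if s[i,4]>=amin]
E
python3 - <<'E'
from h import *
T=pickle.load(open('top.pkl','rb'));S=pickle.load(open('side.pkl','rb'))
B={'T':(175,130,300,240),'S':(210,130,305,230)}
for nm,lo,hi in(('green',(45,90,30),(85,255,255)),('orange',(3,150,60),(18,255,255)),('blue',(105,150,50),(125,255,255)),('yellow',(22,100,80),(35,255,255))):
    for k,d in(('T',T),('S',S)):
        for b in blobs(d,lo,hi,B[k]):
            print(nm,k,b[0].round(1),b[1],np.round(cv2.boxPoints(b[2]),1).tolist())
a=cv2.resize(T['frame'][130:275,170:310],None,fx=4,fy=4,interpolation=cv2.INTER_CUBIC)
b=cv2.resize(S['frame'][130:250,200:305],None,fx=4,fy=4,interpolation=cv2.INTER_CUBIC)
cv2.imwrite('pics/ctop.png',a[:,:,::-1]);cv2.imwrite('pics/cside.png',b[:,:,::-1])
E
```

```text
green T [279.1 168.9] [275, 165, 9, 9, 67] [[275.0, 165.0], [283.0, 165.0], [283.0, 173.0], [275.0, 173.0]]
green S [274.7 198.8] [271, 195, 9, 8, 51] [[269.6000061035156, 197.1999969482422], [276.3999938964844, 193.8000030517578], [279.6000061035156, 200.1999969482422], [272.79998779296875, 203.60000610351562]]
orange T [226.3 151.4] [186, 141, 78, 23, 875] [[185.8000030517578, 150.89999389648438], [188.0, 138.1999969482422], [263.6000061035156, 151.1999969482422], [261.5, 163.89999389648438]]
orange S [273.3 162.8] [262, 137, 24, 50, 427] [[260.20001220703125, 137.5], [271.6000061035156, 134.39999389648438], [285.3999938964844, 185.60000610351562], [274.0, 188.6999969482422]]
blue T [220.7 190.6] [203, 185, 36, 13, 270] [[202.60000610351562, 191.39999389648438], [203.8000030517578, 184.0], [238.5, 189.8000030517578], [237.3000030517578, 197.1999969482422]]
blue T [203.9 208. ] [199, 199, 11, 19, 126] [[198.0, 216.0], [201.60000610351562, 197.89999389648438], [209.6999969482422, 199.5], [206.10000610351562, 217.60000610351562]]
blue S [243.7 173.1] [240, 164, 8, 19, 96] [[239.89999389648438, 164.1999969482422], [244.89999389648438, 163.39999389648438], [247.5, 181.8000030517578], [242.5, 182.5]]
blue S [228.1 176.4] [222, 173, 14, 8, 84] [[221.1999969482422, 174.10000610351562], [234.60000610351562, 171.89999389648438], [235.6999969482422, 178.1999969482422], [222.1999969482422, 180.5]]
```

View pics/ctop.png

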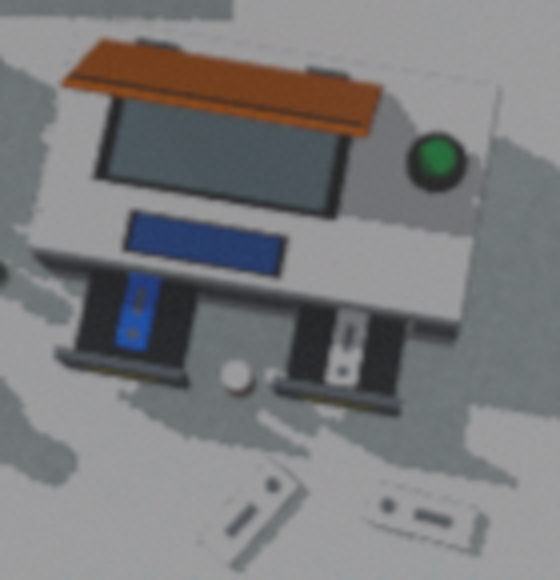

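View pics/cside.png

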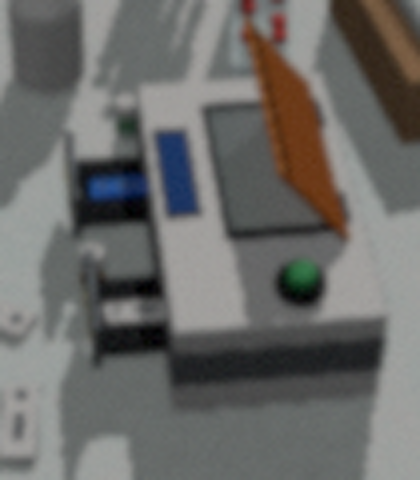

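The crop confirms that the white cassette in the right tray (top px 257,216) is the smallest of the three. The two on the bench are longer and are not in a tray.

```bash
python3 - <<'E'
from h import *
T=pickle.load(open('top.pkl','rb'));S=pickle.load(open('side.pkl','rb'))
f=lambda x,y:(170+x/4-.4,130+y/4-.4)
g=lambda x,y:(200+x/4-.4,130+y/4-.4)
P={k:plane(T,f(*v),100) for k,v in dict(FL=(33,248),FR=(462,325),BR=(499,87)).items()}
Q={k:plane(S,g(*v),100) for k,v in dict(FL=(140,85),FR=(171,336),BR=(385,318)).items()}
for k in P:print(k,P[k].round(1),Q[k].round(1))
print([np.linalg.norm(P[a]-P[b]).round(1) for a,b in(('FL','FR'),('FR','BR'))])
bt=tri(T,(279.1,168.9),S,(274.7,198.8));print('button',bt,plane(T,(279.1,168.9),112))
pl=lambda a,z:plane(T,f(*a),z)
for n,a,b in(('right',(278,385),(400,407)),('left',(57,353),(187,380))):
    A,B=pl(a,78),pl(b,78);print(n,A.round(1),B.round(1),np.linalg.norm(A-B).round(1))
ax=[];
v=P['FR']-P['FL'];w=P['BR']-P['FR'];yaw1=np.arctan2(v[0],-v[1]);yaw2=np.arctan2(w[1],w[0]);print('yaw',yaw1,yaw2)
# display angle (blue rect long edge)
A,B=plane(T,(203.8,184.),100),plane(T,(238.5,189.8),100);v=B-A;print('disp yaw',np.arctan2(v[0],-v[1]))
yaw=np.arctan2(*(lambda v:(v[0],-v[1]))(P['FR']-P['FL']))
# shield corners tri : near-top free edge left and right
for n,a,b in(('L',(65,82),(248,30)),('R',(370,132),(287,178))):print('shield edge?',n,tri(T,f(*a),S,g(*b)))
for n,a in(('L far',(100,40)),('R far',(383,88)),('L near',(65,85)),('R near',(368,135))):print(n,f(*a))
E
```

```text
FL [539.  223.3 100. ] [544.3 230.4 100. ]
FR [491.8 -67.1 100. ] [492.  -66.9 100. ]
BR [660.  -91.9 100. ] [658.1 -92.3 100. ]
[np.float64(294.3), np.float64(170.0)]
button (array([602.22796278, -49.26144148, 118.42525406]), np.float64(1.1691188354696533)) [604.78878076 -49.57831181 112.        ]
right [452.3  55.7  78. ] [439. -27.  78.] 83.8
left [471.2 206.8  78. ] [454.4 117.5  78. ] 90.9
yaw -0.16100989050396675 -0.14629041164059808
disp yaw -0.1503029013082217
shield edge? L (array([632.11685284, 194.20995898, 172.17322492]), np.float64(0.7266771023909109))
shield edge? R (array([600.59603063,  -3.46350997, 182.31052436]), np.float64(2.566933906395159))
L far (194.6, 139.6)
R far (265.35, 151.6)
L near (185.85, 150.85)
R near (261.6, 163.35)
```

Poses agree across the two views: yaw about -0.155, origin about (599, 68), and the button at (602, -49). I'm moving to in front of the right tray with the fingers shut.

move_arm([
  {"travel": [0.018, -0.036, 0], "rotation": [0, 0, 0.022], "grip": 0},
  {"travel": [0.036, -0.072, 0], "rotation": [0, 0, 0.043], "grip": 0},
  {"travel": [0.054, -0.108, 0], "rotation": [0, 0, 0.065], "grip": 0},
  {"travel": [0.072, -0.144, 0], "rotation": [0, 0, 0.086], "grip": 0},
  {"travel": [0.09, -0.18, 0], "rotation": [0, 0, 0.108], "grip": 0},
  {"travel": [0.108, -0.216, 0], "rotation": [0, 0, 0.13], "grip": 0},
  {"travel": [0.126, -0.252, 0], "rotation": [0, 0, 0.151], "grip": 0},
  {"travel": [0.144, -0.288, 0], "rotation": [0, 0, 0.173], "grip": 0},
  {"travel": [0.162, -0.324, 0], "rotation": [0, 0, 0.194], "grip": 0},
  {"travel": [0.18, -0.36, 0], "rotation": [0, 0, 0.216], "grip": 0},
])

```text
time_s: 0.93
ee_pos: [360.9, 104.2, 250.3]
tool_rot: [0.239, 3.132, 0.0]
force: [1.2, 1.6, -0.0]
width: 0.0
gripper_force: 0.0
```

move_arm([
  {"travel": [0.012, -0.027, 0], "rotation": [0, 0, 0], "grip": 0},
  {"travel": [0.024, -0.055, 0], "rotation": [0, 0, 0], "grip": 0},
  {"travel": [0.035, -0.082, -0.02], "rotation": [0, 0, 0], "grip": 0},
  {"travel": [0.035, -0.082, -0.05], "rotation": [0, 0, 0], "grip": 0},
  {"travel": [0.035, -0.082, -0.08], "rotation": [0, 0, 0], "grip": 0},
  {"travel": [0.035, -0.082, -0.11], "rotation": [0, 0, 0], "grip": 0},
  {"travel": [0.035, -0.082, -0.14], "rotation": [0, 0, 0], "grip": 0},
  {"travel": [0.035, -0.082, -0.165], "rotation": [0, 0, 0], "grip": 0},
  {"travel": [0.035, -0.082, -0.18], "rotation": [0, 0, 0], "grip": 0},
  {"travel": [0.035, -0.082, -0.18], "rotation": [0, 0, 0], "grip": 0},
])

```text
time_s: 1.77
ee_pos: [393.4, 24.0, 67.6]
tool_rot: [-0.241, -3.127, 0.001]
force: [-1.0, 0.1, -0.0]
width: -0.4
gripper_force: 0.0
```

move_arm([
  {"travel": [0.006, -0.001, 0], "rotation": [0, 0, 0], "grip": 0},
  {"travel": [0.014, -0.002, 0], "rotation": [0, 0, 0], "grip": 0},
  {"travel": [0.022, -0.0034, 0], "rotation": [0, 0, 0], "grip": 0},
  {"travel": [0.029, -0.0045, 0], "rotation": [0, 0, 0], "grip": 0},
  {"travel": [0.036, -0.0056, 0], "rotation": [0, 0, 0], "grip": 0},
  {"travel": [0.043, -0.0067, 0], "rotation": [0, 0, 0], "grip": 0},
  {"travel": [0.05, -0.0078, 0], "rotation": [0, 0, 0], "grip": 0},
  {"travel": [0.057, -0.0089, 0], "rotation": [0, 0, 0], "grip": 0},
  {"travel": [0.064, -0.01, 0], "rotation": [0, 0, 0], "grip": 0},
  {"travel": [0.07, -0.0109, 0], "rotation": [0, 0, 0], "grip": 0},
])

```text
time_s: 2.6
ee_pos: [466.4, 13.1, 70.3]
tool_rot: [-0.241, -3.132, 0.0]
force: [-2.4, -0.4, 1.2]
width: 0.0
gripper_force: 1.1
```

```bash
python3 - <<'E'
from cell import r
from h import *
o=r.get_obs();print(o['ee_pos'],o['force'])
c=[]
for n,(x,y) in(('side',(200,130)),('top',(170,130))):
    d=r.get_image(n);c.append(cv2.resize(d['frame'][y:y+120,x:x+125],None,fx=3.2,fy=4))
cv2.imwrite('pics/push.png',np.hstack(c)[:,:,::-1])
E
```

```text
[466.39209929  13.10973912  70.26866231] [-2.39065267 -0.35124227  1.21528839]
```

View pics/push.png

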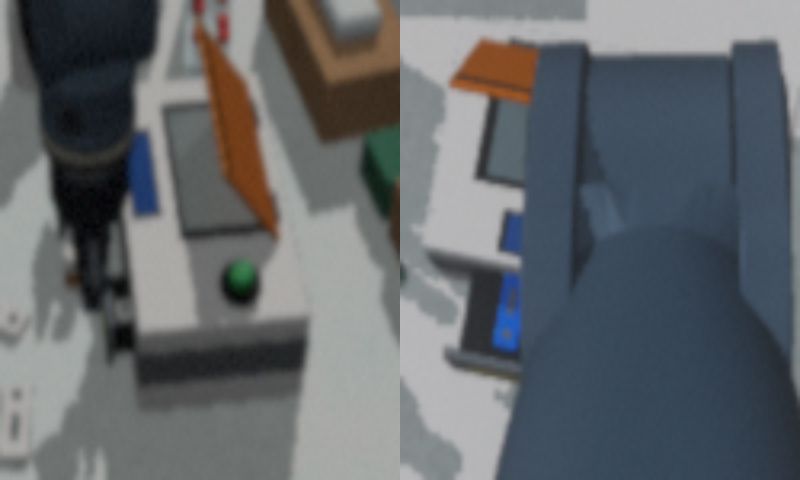

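The push is working: the side view shows the right tray partly in, with the fingertips on its plate at about (100,310), and the shield untouched. Continuing slowly to the stop.

move_arm([
  {"travel": [0.004, -0.0006, 0], "rotation": [0, 0, 0], "grip": 0},
  {"travel": [0.007, -0.0011, 0], "rotation": [0, 0, 0], "grip": 0},
  {"travel": [0.009, -0.0014, 0], "rotation": [0, 0, 0], "grip": 0},
  {"travel": [0.011, -0.0017, 0], "rotation": [0, 0, 0], "grip": 0},
  {"travel": [0.012, -0.0019, 0], "rotation": [0, 0, 0], "grip": 0},
  {"travel": [0.013, -0.002, 0], "rotation": [0, 0, 0], "grip": 0},
  {"travel": [0.014, -0.0022, 0], "rotation": [0, 0, 0], "grip": 0},
  {"travel": [0.015, -0.0023, 0], "rotation": [0, 0, 0], "grip": 0},
  {"travel": [0.016, -0.0025, 0], "rotation": [0, 0, 0], "grip": 0},
  {"travel": [0.016, -0.0025, 0], "rotation": [0, 0, 0], "grip": 0},
])

```text
time_s: 3.53
ee_pos: [481.9, 10.8, 70.3]
tool_rot: [0.241, 3.132, 0.0]
force: [-0.8, 0.6, -1.6]
width: 0.1
gripper_force: 0.5
```

move_arm([
  {"travel": [0.001, -0.0002, 0], "rotation": [0, 0, 0], "grip": 0},
  {"travel": [0.002, -0.0003, 0], "rotation": [0, 0, 0], "grip": 0},
  {"travel": [0.0025, -0.0004, 0], "rotation": [0, 0, 0], "grip": 0},
  {"travel": [0.003, -0.0005, 0], "rotation": [0, 0, 0], "grip": 0},
  {"travel": [0.0035, -0.0005, 0], "rotation": [0, 0, 0], "grip": 0},
  {"travel": [0.004, -0.0006, 0], "rotation": [0, 0, 0], "grip": 0},
  {"travel": [0.0045, -0.0007, 0], "rotation": [0, 0, 0], "grip": 0},
  {"travel": [0.005, -0.0008, 0], "rotation": [0, 0, 0], "grip": 0},
  {"travel": [0.005, -0.0008, 0], "rotation": [0, 0, 0], "grip": 0},
  {"travel": [0.005, -0.0008, 0], "rotation": [0, 0, 0], "grip": 0},
])

```text
time_s: 4.37
ee_pos: [486.5, 10.0, 70.3]
tool_rot: [-0.241, -3.132, -0.0]
force: [-5.0, -0.2, 3.8]
width: 0.0
gripper_force: 2.6
```

move_arm([
  {"travel": [0.0005, -0.0001, 0], "rotation": [0, 0, 0], "grip": 0},
  {"travel": [0.001, -0.0002, 0], "rotation": [0, 0, 0], "grip": 0},
  {"travel": [0.001, -0.0002, 0], "rotation": [0, 0, 0], "grip": 0},
  {"travel": [0.0015, -0.0002, 0], "rotation": [0, 0, 0], "grip": 0},
  {"travel": [0.0015, -0.0002, 0], "rotation": [0, 0, 0], "grip": 0},
  {"travel": [0.002, -0.0003, 0], "rotation": [0, 0, 0], "grip": 0},
  {"travel": [0.002, -0.0003, 0], "rotation": [0, 0, 0], "grip": 0},
  {"travel": [0.002, -0.0003, 0], "rotation": [0, 0, 0], "grip": 0},
  {"travel": [0.002, -0.0003, 0], "rotation": [0, 0, 0], "grip": 0},
  {"travel": [0.002, -0.0003, 0], "rotation": [0, 0, 0], "grip": 0},
])

```text
time_s: 5.2
ee_pos: [486.7, 10.0, 70.0]
tool_rot: [-0.241, -3.129, -0.001]
force: [-17.3, 2.9, 14.1]
width: 0.2
gripper_force: 9.0
```

At the stop: 17 N with no further motion, and the position matches the model. Retreating and going over behind the shield.

move_arm([
  {"travel": [-0.02, 0.003, 0], "rotation": [0, 0, 0], "grip": 0},
  {"travel": [-0.04, 0.006, 0.005], "rotation": [0, 0, 0], "grip": 0},
  {"travel": [-0.04, 0.006, 0.03], "rotation": [0, 0, 0], "grip": 0},
  {"travel": [-0.04, 0.006, 0.06], "rotation": [0, 0, 0], "grip": 0},
  {"travel": [-0.04, 0.006, 0.09], "rotation": [0, 0, 0], "grip": 0},
  {"travel": [-0.04, 0.006, 0.12], "rotation": [0, 0, 0], "grip": 0},
  {"travel": [-0.04, 0.006, 0.15], "rotation": [0, 0, 0], "grip": 0},
  {"travel": [-0.04, 0.006, 0.175], "rotation": [0, 0, 0], "grip": 0},
  {"travel": [-0.04, 0.006, 0.19], "rotation": [0, 0, 0], "grip": 0},
  {"travel": [-0.04, 0.006, 0.19], "rotation": [0, 0, 0], "grip": 0},
])

```text
time_s: 6.03
ee_pos: [450.4, 15.7, 263.6]
tool_rot: [0.241, 3.127, 0.001]
force: [-0.0, 1.9, 0.4]
width: -0.0
gripper_force: 0.0
```

move_arm([
  {"travel": [0.02, 0.005, 0], "rotation": [0, 0, 0], "grip": 0},
  {"travel": [0.045, 0.011, 0], "rotation": [0, 0, 0], "grip": 0},
  {"travel": [0.07, 0.017, 0], "rotation": [0, 0, 0], "grip": 0},
  {"travel": [0.095, 0.023, 0], "rotation": [0, 0, 0], "grip": 0},
  {"travel": [0.12, 0.029, 0], "rotation": [0, 0, 0], "grip": 0},
  {"travel": [0.145, 0.035, 0], "rotation": [0, 0, 0], "grip": 0},
  {"travel": [0.17, 0.041, 0], "rotation": [0, 0, 0], "grip": 0},
  {"travel": [0.19, 0.046, 0], "rotation": [0, 0, 0], "grip": 0},
  {"travel": [0.194, 0.047, 0], "rotation": [0, 0, 0], "grip": 0},
  {"travel": [0.194, 0.047, 0], "rotation": [0, 0, 0], "grip": 0},
])

```text
time_s: 6.87
ee_pos: [643.5, 62.9, 258.7]
tool_rot: [-0.241, -3.131, 0.0]
force: [0.0, -0.5, -0.4]
width: 0.0
gripper_force: 0.0
```

```bash
python3 - <<'E'
from cell import r
from h import *
o=r.get_obs();print(o['ee_pos'],o['force'])
c=[]
for n,(x,y) in(('side',(200,100)),('top',(170,130))):
    d=r.get_image(n);c.append(cv2.resize(d['frame'][y:y+120,x:x+125],None,fx=3.2,fy=4))
    O=np.array([598.9,68,0]);ux=np.array([.988,-.154,0]);uy=np.array([.154,.988,0]);z=np.array([0,0,1])
    print(n,'plate L/R ends when in (z78)',[proj(d,O-93*ux+k*uy+78*z).round(1) for k in(-30,-120)])
cv2.imwrite('pics/over.png',np.hstack(c)[:,:,::-1])
E
```

```text
[643.48346671  62.91038757 258.65147434] [ 0.01143326 -0.47665751 -0.39537286]
side plate L/R ends when in (z78) [array([235.9, 191.3]), array([238.7, 211.4])]
top plate L/R ends when in (z78) [array([240.8, 207.7]), array([273.3, 213.3])]
```

View pics/over.png

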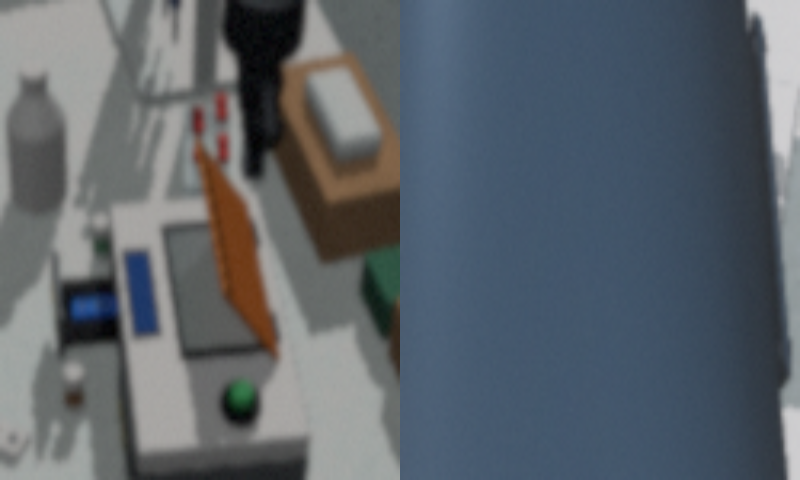

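The right tray is fully in. The left tray, the vials and the rest are unmoved, and the fingertips are behind the shield's upper edge (shield edge at crop 205,150). Now swinging it down along an arc.

move_arm([
  {"travel": [0, 0, -0.03], "rotation": [0, 0, 0], "grip": 0},
  {"travel": [0, 0, -0.055], "rotation": [0, 0, 0], "grip": 0},
  {"travel": [-0.003, 0.0005, -0.068], "rotation": [0, 0, 0], "grip": 0},
  {"travel": [-0.006, 0.001, -0.074], "rotation": [0, 0, 0], "grip": 0},
  {"travel": [-0.01, 0.0016, -0.077], "rotation": [0, 0, 0], "grip": 0},
  {"travel": [-0.014, 0.0022, -0.081], "rotation": [0, 0, 0], "grip": 0},
  {"travel": [-0.018, 0.0028, -0.084], "rotation": [0, 0, 0], "grip": 0},
  {"travel": [-0.022, 0.0035, -0.087], "rotation": [0, 0, 0], "grip": 0},
  {"travel": [-0.026, 0.004, -0.092], "rotation": [0, 0, 0], "grip": 0},
  {"travel": [-0.029, 0.0045, -0.096], "rotation": [0, 0, 0], "grip": 0},
])

```text
time_s: 7.8
ee_pos: [613.3, 67.3, 164.3]
tool_rot: [0.241, 3.132, 0.0]
force: [-0.3, 0.2, 1.0]
width: 0.1
gripper_force: 0.7
```

move_arm([
  {"travel": [-0.003, 0.0005, -0.004], "rotation": [0, 0, 0], "grip": 0},
  {"travel": [-0.0065, 0.001, -0.009], "rotation": [0, 0, 0], "grip": 0},
  {"travel": [-0.009, 0.0014, -0.014], "rotation": [0, 0, 0], "grip": 0},
  {"travel": [-0.011, 0.0017, -0.019], "rotation": [0, 0, 0], "grip": 0},
  {"travel": [-0.012, 0.0018, -0.023], "rotation": [0, 0, 0], "grip": 0},
  {"travel": [-0.013, 0.002, -0.027], "rotation": [0, 0, 0], "grip": 0},
  {"travel": [-0.014, 0.0022, -0.03], "rotation": [0, 0, 0], "grip": 0},
  {"travel": [-0.0145, 0.0023, -0.033], "rotation": [0, 0, 0], "grip": 0},
  {"travel": [-0.0145, 0.0023, -0.035], "rotation": [0, 0, 0], "grip": 0},
  {"travel": [-0.0145, 0.0023, -0.035], "rotation": [0, 0, 0], "grip": 0},
])

```text
time_s: 8.63
ee_pos: [599.0, 69.5, 128.8]
tool_rot: [-0.241, -3.132, 0.0]
force: [-0.6, 0.6, 0.5]
width: -0.3
gripper_force: 0.0
```

move_arm([
  {"travel": [0, 0, -0.001], "rotation": [0, 0, 0], "grip": 0},
  {"travel": [0, 0, -0.002], "rotation": [0, 0, 0], "grip": 0},
  {"travel": [0, 0, -0.0025], "rotation": [0, 0, 0], "grip": 0},
  {"travel": [0, 0, -0.003], "rotation": [0, 0, 0], "grip": 0},
  {"travel": [0, 0, -0.0035], "rotation": [0, 0, 0], "grip": 0},
  {"travel": [0, 0, -0.004], "rotation": [0, 0, 0], "grip": 0},
  {"travel": [0, 0, -0.004], "rotation": [0, 0, 0], "grip": 0},
  {"travel": [0, 0, -0.0045], "rotation": [0, 0, 0], "grip": 0},
  {"travel": [0, 0, -0.0045], "rotation": [0, 0, 0], "grip": 0},
  {"travel": [0, 0, -0.0045], "rotation": [0, 0, 0], "grip": 0},
])

```text
time_s: 9.47
ee_pos: [599.3, 69.5, 125.9]
tool_rot: [0.241, 3.131, 0.0]
force: [-7.1, 0.2, 14.7]
width: 0.1
gripper_force: 7.5
```

Contact at tip height 107 mm with 15 N, so the shield is shut. Lifting, then moving over the button.

move_arm([
  {"travel": [0, 0, 0.015], "rotation": [0, 0, 0], "grip": 0},
  {"travel": [0, 0, 0.04], "rotation": [0, 0, 0], "grip": 0},
  {"travel": [0.001, -0.02, 0.05], "rotation": [0, 0, 0], "grip": 0},
  {"travel": [0.001, -0.05, 0.05], "rotation": [0, 0, 0], "grip": 0},
  {"travel": [0.002, -0.08, 0.05], "rotation": [0, 0, 0], "grip": 0},
  {"travel": [0.002, -0.105, 0.05], "rotation": [0, 0, 0], "grip": 0},
  {"travel": [0.0025, -0.1185, 0.05], "rotation": [0, 0, 0], "grip": 0},
  {"travel": [0.0025, -0.1185, 0.045], "rotation": [0, 0, 0], "grip": 0},
  {"travel": [0.0025, -0.1185, 0.035], "rotation": [0, 0, 0], "grip": 0},
  {"travel": [0.0025, -0.1185, 0.035], "rotation": [0, 0, 0], "grip": 0},
])

```text
time_s: 10.3
ee_pos: [600.9, -48.1, 157.6]
tool_rot: [-0.24, -3.13, -0.0]
force: [-0.7, 0.3, -0.5]
width: 0.1
gripper_force: 0.0
```

```bash
python3 - <<'E'
from cell import r
from h import *
o=r.get_obs();print(o['ee_pos'],o['force'])
d=r.get_image('side')
cv2.imwrite('pics/btn.png',cv2.resize(d['frame'][120:240,200:325],None,fx=4,fy=4)[:,:,::-1])
E
```

```text
[600.91798858 -48.10896317 157.56552537] [-0.6810983   0.26991684 -0.50784117]
```

View pics/btn.png

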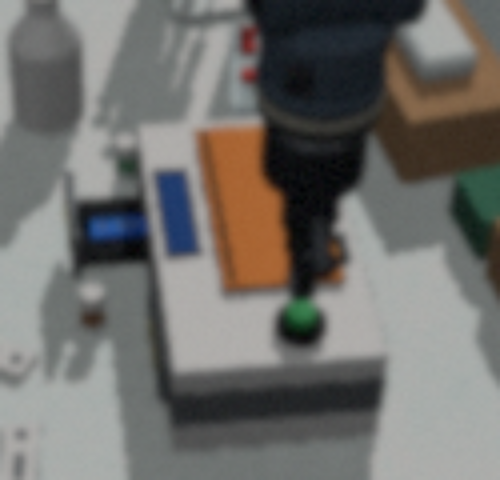

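The shield lies flat, and the fingertips are right above the button (crop 301,312). Pressing.

move_arm([
  {"travel": [0, 0, -0.008], "rotation": [0, 0, 0], "grip": 0},
  {"travel": [0, 0, -0.015], "rotation": [0, 0, 0], "grip": 0},
  {"travel": [0, 0, -0.018], "rotation": [0, 0, 0], "grip": 0},
  {"travel": [0, 0, -0.0195], "rotation": [0, 0, 0], "grip": 0},
  {"travel": [0, 0, -0.021], "rotation": [0, 0, 0], "grip": 0},
  {"travel": [0, 0, -0.022], "rotation": [0, 0, 0], "grip": 0},
  {"travel": [0, 0, -0.023], "rotation": [0, 0, 0], "grip": 0},
  {"travel": [0, 0, -0.024], "rotation": [0, 0, 0], "grip": 0},
  {"travel": [0, 0, -0.024], "rotation": [0, 0, 0], "grip": 0},
  {"travel": [0, 0, -0.024], "rotation": [0, 0, 0], "grip": 0},
])

```text
time_s: 11.18
ee_pos: [601.8, -49.0, 136.0]
tool_rot: [0.241, 3.132, 0.0]
force: [-1.8, 1.6, 3.5]
width: 0.3
gripper_force: 1.7
```

move_arm([
  {"travel": [0, 0, -0.001], "rotation": [0, 0, 0], "grip": 0},
  {"travel": [0, 0, -0.002], "rotation": [0, 0, 0], "grip": 0},
  {"travel": [0, 0, -0.003], "rotation": [0, 0, 0], "grip": 0},
  {"travel": [0, 0, -0.0035], "rotation": [0, 0, 0], "grip": 0},
  {"travel": [0, 0, -0.004], "rotation": [0, 0, 0], "grip": 0},
  {"travel": [0, 0, -0.0045], "rotation": [0, 0, 0], "grip": 0},
  {"travel": [0, 0, -0.005], "rotation": [0, 0, 0], "grip": 0},
  {"travel": [0, 0, -0.005], "rotation": [0, 0, 0], "grip": 0},
  {"travel": [0, 0, -0.005], "rotation": [0, 0, 0], "grip": 0},
  {"travel": [0, 0, -0.005], "rotation": [0, 0, 0], "grip": 0},
])

```text
time_s: 12.02
ee_pos: [602.1, -49.0, 134.2]
tool_rot: [0.241, 3.129, 0.0]
force: [-19.1, 3.9, 47.9]
width: 0.4
gripper_force: 23.9
```

Hard bottom reached (48 N at the fingertips). Releasing and retreating.

move_arm([
  {"travel": [0, 0, 0.005], "rotation": [0, 0, 0], "grip": 0},
  {"travel": [0, 0, 0.015], "rotation": [0, 0, 0], "grip": 0},
  {"travel": [0, 0, 0.035], "rotation": [0, 0, 0], "grip": 0},
  {"travel": [0, 0, 0.06], "rotation": [0, 0, 0], "grip": 0},
  {"travel": [0, 0, 0.09], "rotation": [0, 0, 0], "grip": 0},
  {"travel": [-0.03, 0, 0.12], "rotation": [0, 0, 0], "grip": 0},
  {"travel": [-0.06, -0.01, 0.14], "rotation": [0, 0, 0], "grip": 0},
  {"travel": [-0.09, -0.03, 0.15], "rotation": [0, 0, 0], "grip": 0},
  {"travel": [-0.12, -0.05, 0.15], "rotation": [0, 0, 0], "grip": 0},
  {"travel": [-0.14, -0.07, 0.15], "rotation": [0, 0, 0], "grip": 0},
])

```text
time_s: 12.85
ee_pos: [459.8, -119.6, 281.9]
tool_rot: [0.241, 3.131, -0.001]
force: [-0.7, -0.4, 0.4]
width: -0.1
gripper_force: 0.0
```

move_arm([
  {"travel": [-0.015, -0.03, 0], "rotation": [0, 0, 0], "grip": 0},
  {"travel": [-0.03, -0.06, 0], "rotation": [0, 0, 0], "grip": 0},
  {"travel": [-0.045, -0.09, 0], "rotation": [0, 0, 0], "grip": 0},
  {"travel": [-0.06, -0.12, 0], "rotation": [0, 0, 0], "grip": 0},
  {"travel": [-0.075, -0.15, 0], "rotation": [0, 0, 0], "grip": 0},
  {"travel": [-0.09, -0.18, 0], "rotation": [0, 0, 0], "grip": 0},
  {"travel": [-0.1, -0.2, 0], "rotation": [0, 0, 0], "grip": 0},
  {"travel": [-0.1, -0.2, 0], "rotation": [0, 0, 0], "grip": 0},
  {"travel": [-0.1, -0.2, 0], "rotation": [0, 0, 0], "grip": 0},
  {"travel": [-0.1, -0.2, 0], "rotation": [0, 0, 0], "grip": 0},
])

```text
time_s: 13.68
ee_pos: [361.8, -318.8, 280.8]
tool_rot: [-0.242, -3.132, -0.0]
force: [0.6, 0.1, 0.5]
width: 0.3
gripper_force: 0.0
```

```bash
python3 - <<'E'
from cell import r
from h import *
o=r.get_obs();print(o['ee_pos'],o['force'])
c=[]
for n,(x,y) in(('side',(200,120)),('top',(170,130))):
    d=r.get_image(n);c.append(cv2.resize(d['frame'][y:y+120,x:x+125],None,fx=3.2,fy=3.2,interpolation=cv2.INTER_CUBIC))
    b=blobs(d,(45,90,30),(85,255,255),(260,155,300,215) if n=='top' else (255,185,295,215));print(n,[(q[0].round(1),q[1][4]) for q in b])
cv2.imwrite('pics/end.png',np.hstack(c)[:,:,::-1])
E
```

```text
[ 361.80083165 -318.76059767  280.84087537] [0.64732577 0.08037648 0.51064397]
side [(array([274.5, 199.2]), 48)]
top [(array([278.9, 168.9]), 67)]
```

View pics/end.png

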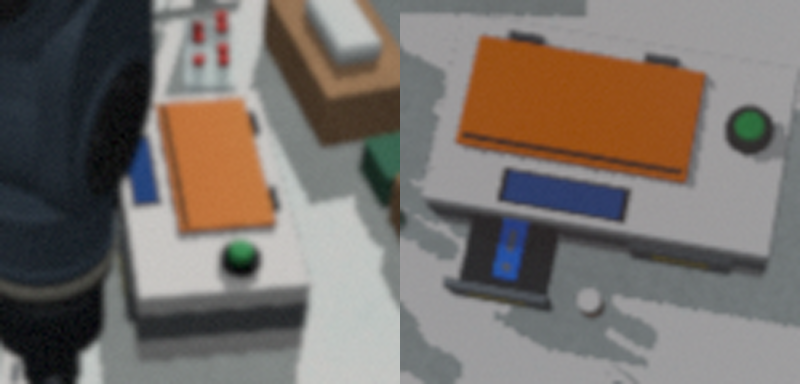

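The final view shows the shield flat, the right tray in, the left tray still out, and the button up. Before handing in, I'm checking that the hard stop at tip height 115 mm was the button's own bottom, which would put its top at about 121 mm.

```bash
python3 - <<'E'
from h import *
T=pickle.load(open('top.pkl','rb'));S=pickle.load(open('side.pkl','rb'))
cs=-S['R'].T@S['t']
for z in(112,115,118,121,124):
    C=plane(T,(279.1,168.9),z);v=(C-cs);v[2]=0;v/=np.linalg.norm(v);w=np.array([-v[1],v[0],0])
    print(z,C.round(1),'side far/near rim',proj(S,C+13*v).round(1),proj(S,C-13*v).round(1))
f=S['frame'].astype(int)
for row in range(190,210):print(row,[tuple(f[row,c]) for c in(273,274,275,276)])
E
```

```text
112 [604.8 -49.6 112. ] side far/near rim [275.8 197.1] [275.3 203.1]
115 [603.9 -49.4 115. ] side far/near rim [275.6 196.5] [275.1 202.4]
118 [603.  -49.3 118. ] side far/near rim [275.4 195.8] [274.8 201.8]
121 [602.1 -49.2 121. ] side far/near rim [275.1 195.2] [274.6 201.2]
124 [601.1 -49.1 124. ] side far/near rim [274.9 194.6] [274.4 200.5]
190 [(np.int64(99), np.int64(99), np.int64(100)), (np.int64(95), np.int64(96), np.int64(96)), (np.int64(99), np.int64(99), np.int64(99)), (np.int64(100), np.int64(101), np.int64(101))]
191 [(np.int64(101), np.int64(101), np.int64(101)), (np.int64(101), np.int64(103), np.int64(102)), (np.int64(102), np.int64(102), np.int64(103)), (np.int64(102), np.int64(103), np.int64(102))]
192 [(np.int64(102), np.int64(103), np.int64(102)), (np.int64(102), np.int64(103), np.int64(102)), (np.int64(101), np.int64(102), np.int64(103)), (np.int64(102), np.int64(103), np.int64(103))]
193 [(np.int64(99), np.int64(100), np.int64(99)), (np.int64(97), np.int64(101), np.int64(98)), (np.int64(97), np.int64(100), np.int64(98)), (np.int64(98), np.int64(102), np.int64(
[... 2219 characters left out ...]
t64(65)), (np.int64(56), np.int64(56), np.int64(56)), (np.int64(52), np.int64(54), np.int64(53)), (np.int64(53), np.int64(55), np.int64(55))]
207 [(np.int64(86), np.int64(87), np.int64(87)), (np.int64(86), np.int64(87), np.int64(85)), (np.int64(85), np.int64(85), np.int64(86)), (np.int64(84), np.int64(85), np.int64(84))]
208 [(np.int64(101), np.int64(101), np.int64(101)), (np.int64(95), np.int64(96), np.int64(96)), (np.int64(98), np.int64(99), np.int64(98)), (np.int64(100), np.int64(99), np.int64(99))]
209 [(np.int64(103), np.int64(104), np.int64(103)), (np.int64(102), np.int64(101), np.int64(102)), (np.int64(104), np.int64(104), np.int64(104)), (np.int64(105), np.int64(105), np.int64(104))]
```

The far rim edge falls at row 195, which puts the button top at about 121.5 mm. The press reached 115.3 mm, so it was the full 6 mm stroke.

```bash
python3 -c "
from cell import r
print(r.sign_off())"
```

```text
the job is handed in; nothing more can be done
None
```

I handed the job in at about 14 s: the tray with the white cassette is fully in, the shield is shut, the start button was pressed all the way and came back up, and nothing else was moved as far as the pictures show.

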